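# Shut the tackle box and hold the reel over its cradle

## Robot

A 6-joint arm with a two-finger parallel gripper is mounted at the origin on the work surface. World frame = base frame: x ahead of the robot, y to its left, z up, the work surface at z = 0. Lengths are in m, angles in rad, forces in N, time in s.
With the tool pointing down it reaches from about 0.275 to 0.825 m from the base axis. Payload 4.9 kg.
Tool frame: the origin (TCP) lies midway between the tips of the shut fingers; the grasp point (between the pads) lies 19 mm behind it; z points along the fingers, y is the line along which they close (so a half turn about z gives the same grasp; the last joint's range is limited). The gripper opens to 85 mm and grips with 20 to 120 N. Pads are 22 mm wide; open, the fingers measure 114 mm over their backs; the gripper's body (76 mm by 85 mm) begins 54 mm behind the grasp point. The pads swing forward as they close: fully open they stand 13 mm farther back than shut.
Start: joints at [-1.246, 0.326, -0.193, 1.052, 0, 1.437], TCP at [0.244, -0.493, 0.231] pointing down, gripper open.
Joint ranges: [-2.65, 2.65], [-0.97, 1.79], [-1.3, 1.35], [-1.93, 2.1], [-1.47, 1.37], [-3.14, 3.14]. Speed limits (rad/s): [2.57, 2.57, 3.14, 3.14, 3.14, 3.14].

## Interface

Orientations are given as a 3x3 rotation matrix whose columns are the frame's x, y, z axes.
In Python, from cell import robot gives the robot as it stands.
- The arm moves only by the tool apply_moves, never from a script. Its argument "deltas" is text: rows parted by semicolons, each of 6 numbers parted by spaces: the shift along the tool's x, y, z in units of 0.5 m (1.0 is 0.5 m), then the turn, a rotation vector about the tool's x, y, z in units of pi/2 rad (1.0 is pi/2 rad). A call has 1 to 12 rows; each row is the pose to reach, as a shift and turn from the pose commanded when the call began, along the tool's axes at that moment; what a row does not reach only later rows make up. A row lasts 1/10 s, in which the tool goes at most 50 mm and 8.59 degrees, less where a joint would pass 70% of its speed; a pose out of reach is approached as far as the arm can. A call with a number of a shift or a turn outside -1 to 1 is refused whole. A call with a gripper value outside its range is refused whole. "gripper" is the opening, from -1 (shut) to 1 (fully open), set as the call begins (left out, the last holds). The fingers move at their own pace and stop on an object; "force" is the grip in N (left out, the last holds). Time passes only in rows, so rows that repeat a pose let the fingers close. It gives the time, the measured TCP pose, the force, the opening and the grip force at its end, in the units of the state.
- robot.observe(): the state, without advancing time (a new reading comes with each control period).
- robot.capture(name): name is "scene" or "top"; returns a dict with "color" (400x640x3 uint8, blue, green, red), "vertical_fov" (degrees; the focal length in pixels is half the picture's height over the tangent of half this angle, whatever the lens; pixels are square), "cx", "cy" (the principal point, pixels), "position" and "rotation" of the camera in the world. Camera axes: x right, y up, looking along -z (the intrinsics and any distortion apply to the point x, -y, -z); pixel columns grow to the right and rows downward; lengths in m; the calibration is good to about 2 mm. A picture is of the moment at which its call begins. There is no depth.
- robot.close_job(): hands the job in; it is judged then, once.
Trained networks look in a picture, given as the dict that the camera call returned (one of the last four; its "shot" number tells which), for a name from the list of things; names that differ only in an ending like _2 or _b are one class to them, and where a whole thing is asked for, a point or a joint stands for the part that bears it (a point fixed in the world has none). Each returns a list of dicts, best first, with "confidence" (0 to 1); they miss things now and then, are a little off and sometimes report something else, mostly with a low value. They report only what shows in the picture. A call takes as long as a camera call. They do not tell look-alikes from the thing itself.
- robot.spot_in(picture, target): "box" ([left, top, right, bottom] in pixels, round what is visible of it).
- robot.regions_of(picture, target): "pixels" (400x640 bool, what is visible of it) and "box" ([left, top, right, bottom] in pixels, round what is visible of it).
- robot.tip_of(picture, target): "pixel" ([column, row] in pixels: a listed point, or the origin of a listed thing).
The state is a dict: "t": time; "joint_pos": joint angles; "joint_vel": joint speeds; "tau": joint torques, N m; "ee_pos": TCP position; "tool_rot": TCP orientation; "ft_force": force on the tool from outside, world axes, zero at the start; "ft_torque": the same for the moment, N m; "finger_gap": finger opening in m; "grasp_force": force on a finger pad.
Only numpy, scipy, OpenCV 4.12 (cv2) and the standard library are available. Lean on these libraries where they do the work, as an engineer would, in place of code of your own. Each camera call takes 0.05 s, during which the arm holds its last target. There are 200 camera calls.

## Task

Push the tackle box's lid fully shut, then pick up the reel and carry it across to the box without knocking the lure rack, the lures or the line clipper. Finish holding the reel upright and still about a centimetre above the wooden cradle on the lid, its foot lined up so that it would drop straight into the frame, so that I can slip a felt pad underneath; do not let the reel touch the box or the lid, and do not let go.

Things in the scene. Friction and masses are not known exactly. Their poses are not given: they have to be found in the camera images.
- tackle_box: Yellow plastic tackle box, fixed to the bench, 170 (x) x 210 (y) x 110 mm high, open-topped under its lid. Origin: centre of its underside. Its x axis points from the opening side (front) to the hinge side; it stands to one side of the lure rack, left or right, the reel to the other.
- lid (a joint): Angle of the box's lid, rad: 0 fully shut (flat on the rim), grows as it opens upwards, at most 1.5; starts at 0.6 to 1.1. Stiff hinge: the lid stays at any angle, takes about 1 to 3 N at its free edge to push down and does not spring back. Flat yellow plate 170 x 210 x 8 mm; its free edge is over the box's front (-x of the box).
- lid_hinge (a point): Middle of the lid's hinge line (along the box's y axis), on the box's rear (+x) rim, 85 mm behind the box centre, 110 mm up, level with the lid's underside. Axes turn with the lid (equal to the box's when shut): the lid extends 170 mm to its own -x, its outer face is 8 mm up its own z.
- lid_press (a point): Point on the lid's outer (upper) face, midway along the width, 20 mm from the free edge (150 mm from the hinge); bare flat plate, good for pushing. Axes turn with the lid.
- cradle (a point): Centre of the cradle's mouth, level with its top edge. The cradle: a low wooden frame fixed centrally on the lid's outer face, 12 mm above the plate (its floor), inside 98 mm along its y axis and 36 mm along x, walls 8 mm thick. Axes turn with the lid: y is the cradle's long direction, z is up when the lid is shut; the mouth is then 130 mm above the bench.
- reel: Grey aluminium fly reel, about 0.2 kg, upright on its foot, a plate 80 (x) x 24 (y) x 6 mm. Origin: centre of the foot's underside. The drum: a disc of 76 mm diameter, 34 mm wide between flat faces (grasp width, along y), axis 48 mm up; top 86 mm up. A crank knob, 10 mm across, stands 14 mm out of the +y face at x 20, height 28 mm. Either way round suits the cradle: reel x along cradle y.
- rack: Wooden lure drying rack, fixed to the bench between the box and the reel: base 240 (x) x 70 (y) x 14 mm, two rails along x at 120 mm height with pins up to 132 mm. Origin: centre of its underside. With the lures on it is 136 mm high.
- lure0: Painted balsa lure, 70 mm long (x), 16 mm thick, with a clear lip 9 mm beyond its head; lies across the rack's rails. Origin: centre of its underside. To be left alone.
- lure1: The same, middle lure of the rack. To be left alone.
- lure2: The same, third lure. To be left alone.
- clipper: White plastic line clipper, 65 x 16 x 14 mm, lying on the bench beyond the rack. Origin: centre of its underside. To be left alone.
Things that resemble listed ones, but are neither listed nor needed, are in the scene too. Of the things that look like the reel, take the one that is farthest to the robot's left at the start.

How it is judged:
On the way, in this order (a step that is already met when the one before it is completed fails the run):
1. the lid is pushed fully shut (value of joint lid below 0.03 rad), for 0.2 s.
2. the reel is lifted off the bench (height (world z) of reel above 0.04 m), for 0.2 s.
At the end, for the whole second after the job is handed in: Lid shut (0.03 rad). Reel held in the fingers, still, upright (0.12 rad), its underside 3 to 20 mm above the cradle's top edge, centred within 8 mm, foot along the cradle within 0.12 rad (either way round), touching neither box nor lid; lures and clipper within 15 mm of their start (value of joint lid below 0.03 rad and horizontal distance between reel and cradle below 0.008 m and z of reel in the frame of cradle between 0.003 and 0.02 m and angle between the x axis of reel and the y axis of cradle, either way round below 0.12 rad and angle between reel's own z axis and vertical below 0.12 rad and linear speed of reel below 0.02 m/s and angular speed of reel below 0.2 rad/s and contact force between the fingers and reel above 2 N and contact force between reel and tackle_box below 0.1 N and distance of each of lure0, lure1, lure2, clipper from where it was at the start of the episode below 0.015 m); the arm keeps its last pose, push and grip.
It fails at once if the reel touches the tackle box, its lid or cradle (contact force between reel and tackle_box above 1 N).
It fails at once if the rack is knocked by the reel or the arm (contact force between any of reel, the arm, the fingers and rack above 2 N).
It fails at once if a lure or the clipper is moved (distance of any of lure0, lure1, lure2, clipper from where it was at the start of the episode above 0.015 m).
It also fails if it takes over 61 s, if anything falls off the work surface, if the arm or the gripper's body presses on something with over 40 N, if the wrist force passes 120 N, or if a joint passes its speed limit or range.

## Working session

There is one attempt and no reset: what is moved stays moved. The work goes in short steps, Python scripts to look and compute and a tool call to move; the robot and the scene stay as the last step left them, time stands still between calls to the robot, and variables do not carry over. Pictures are saved under pics/ and viewed, at most 10 in all, crops included, and the job is handed in when it is done.

Besides the shell and the picture viewer there is one more tool, called after "Emit:" by a JSON object that holds its "api" and its "payload", one argument or row to a line. apply_moves: Moves the arm, as the interface text tells. Its arguments: {"type":"object","properties":{"deltas":{"type":"string"},"gripper":{"type":"number"},"force":{"type":"number"}},"required":["deltas"]}

```bash
mkdir -p pics
cat > h.py <<'E'
import numpy as np, cv2
from cell import robot
def K(p):
    f=200/np.tan(np.radians(p["vertical_fov"])/2); return f
def ray(p,px):
    f=K(p); d=np.array([(px[0]-p["cx"])/f,-(px[1]-p["cy"])/f,-1.]); return np.array(p["position"]),np.array(p["rotation"])@d
def atz(p,px,z):
    o,d=ray(p,px); return o+d*(z-o[2])/d[2]
def proj(p,X):
    c=np.array(p["rotation"]).T@(np.array(X)-p["position"]); f=K(p); return np.array([p["cx"]+f*c[0]/-c[2],p["cy"]-f*c[1]/-c[2]])
def tri(p,a,q,b):
    o1,d1=ray(p,a);o2,d2=ray(q,b);s=np.linalg.lstsq(np.c_[d1,-d2],o2-o1,rcond=None)[0]
    A=o1+s[0]*d1;B=o2+s[1]*d2; return (A+B)/2,np.linalg.norm(A-B)
E
python3 - <<'E'
from h import *
np.set_printoptions(precision=4,suppress=True)
S={n:robot.capture(n) for n in("scene","top")}
for n,p in S.items():
    cv2.imwrite(f"pics/{n}0.png",p["color"]); print(n,{k:v for k,v in p.items() if k!="color"})
    for t in["tackle_box","reel","rack","lure0","clipper"]:
        print(n,t,[(np.round(r["box"]).tolist(),round(r["confidence"],2)) for r in robot.spot_in(p,t)])
    for t in["tackle_box","lid_hinge","lid_press","cradle","reel","rack"]:
        print(n,t,[(np.round(r["pixel"],1).tolist(),round(r["confidence"],2)) for r in robot.tip_of(p,t)])
E
```

```text
scene {'vertical_fov': 45.95787188547244, 'cx': 317.95383080501, 'cy': 196.46608871699073, 'position': array([ 1.2921, -0.1863,  0.9202]), 'rotation': array([[ 0.1696, -0.7435,  0.6469],
       [ 0.9855,  0.1318, -0.1069],
       [-0.0058,  0.6556,  0.7551]]), 'shot': 1}
scene tackle_box [([388.0, 116.0, 506.0, 236.0], 0.7), ([318.0, 153.0, 367.0, 262.0], 0.39)]
scene reel [([216.0, 198.0, 253.0, 234.0], 0.76), ([176.0, 147.0, 208.0, 183.0], 0.76), ([179.0, 231.0, 216.0, 270.0], 0.72), ([162.0, 189.0, 203.0, 219.0], 0.63)]
scene rack [([319.0, 152.0, 369.0, 264.0], 0.78)]
scene lure0 [([330.0, 204.0, 367.0, 212.0], 0.78), ([323.0, 162.0, 353.0, 168.0], 0.68), ([330.0, 182.0, 363.0, 195.0], 0.55)]
scene clipper [([396.0, 264.0, 420.0, 286.0], 0.55)]
scene tackle_box [([438.0, 197.0], 0.83)]
scene lid_hinge [([467.2, 196.8], 0.75)]
scene lid_press [([449.9, 129.9], 0.7)]
scene cradle [([459.0, 156.9], 0.73)]
scene reel [([237.3, 224.6], 0.87), ([199.6, 257.3], 0.81), ([185.8, 215.1], 0.71), ([195.3, 177.6], 0.66)]
scene rack [([340.8, 218.0], 0.91)]
top {'vertical_fov': 51.405044758534
[... 353 characters left out ...]
 487.0, 318.0], 0.86), ([402.0, 202.0, 440.0, 230.0], 0.76), ([436.0, 157.0, 475.0, 190.0], 0.61), ([455.0, 222.0, 496.0, 244.0], 0.58)]
top rack [([289.0, 142.0, 324.0, 255.0], 0.69)]
top lure0 [([286.0, 159.0, 321.0, 163.0], 0.64), ([282.0, 224.0, 322.0, 232.0], 0.6), ([285.0, 191.0, 322.0, 200.0], 0.49)]
top clipper [([249.0, 113.0, 274.0, 135.0], 0.66)]
top tackle_box [([200.4, 208.4], 0.69)]
top lid_hinge [([177.5, 164.9], 0.72), ([306.3, 203.4], 0.66), ([169.6, 189.9], 0.41)]
top lid_press [([164.4, 210.8], 0.8)]
top cradle [([168.8, 189.8], 0.56)]
top reel [([453.0, 176.8], 0.77), ([472.4, 231.7], 0.66), ([462.6, 297.2], 0.59), ([417.9, 212.7], 0.57)]
top rack [([307.2, 200.3], 0.85)]
```

View pics/top0.png

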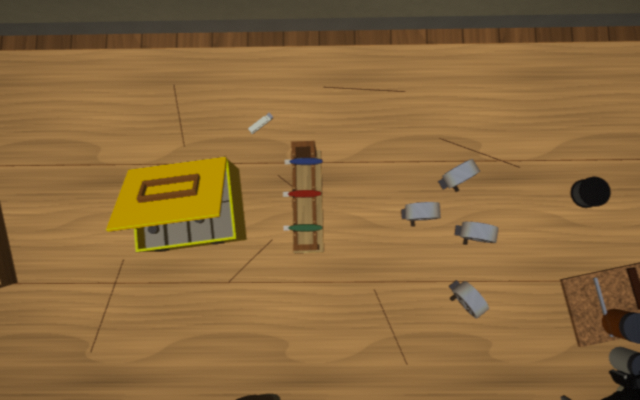

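View pics/scene0.png

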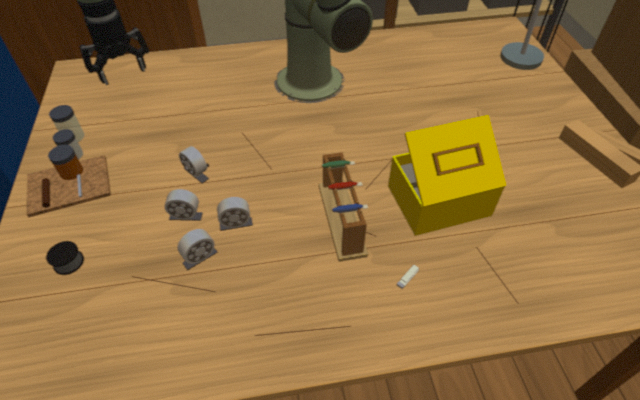

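Run:
```python
import cv2,numpy as np
a=cv2.imread("pics/top0.png")[140:330,385:510];b=cv2.imread("pics/scene0.png")[140:280,150:265]
a=cv2.resize(a,(395,600),interpolation=3);b=cv2.resize(b,(400,487),interpolation=3)
c=np.zeros((600,800,3),np.uint8);c[:,:395]=a;c[:487,400:]=b;cv2.imwrite("pics/crop1.png",c)
```

```text
(no output)
```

View pics/crop1.png

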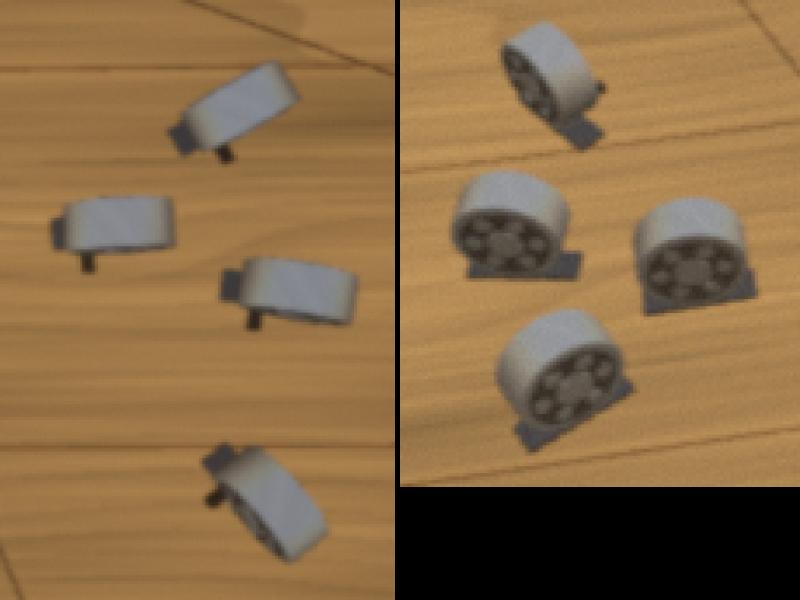

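The reel-like things in the top picture are at (421,211), (459,175), (476,232) and (468,299). The top picture's left is the robot's left (+y), so the one at (421,211), which is (235,212) in the scene picture, is the reel. The enlarged crop confirms it: foot lying along about world y, knob on the side nearest the robot. The lid hinges on the far side, the box front faces the robot, and the lures are at the top of the rack around (305,161–228).

```bash
cat >> h.py <<'E'
from scipy.optimize import minimize
from scipy.spatial.transform import Rotation as R
def boxpts(a,b): return np.array([[x,y,z] for x in(a[0],b[0]) for y in(a[1],b[1]) for z in(a[2],b[2])])
th=np.linspace(0,2*np.pi,48)
REEL=[np.vstack([np.c_[.038*np.cos(th),np.full(48,s*.017),.048+.038*np.sin(th)] for s in(-1,1)]),boxpts((-.04,-.012,0),(.04,.012,.006)),boxpts((.015,.017,.023),(.025,.031,.033))]
def reelparts(v): return [P@R.from_euler('z',v[2]).as_matrix().T+[v[0],v[1],v[3] if len(v)>3 else 0] for P in REEL]
BOX=boxpts((-.085,-.105,0),(.085,.105,.11)); LID=boxpts((-.17,-.105,0),(0,.105,.008))
CR=[boxpts((-.085-.026,-.057,.008),(-.085+.026,.057,.02))]
def boxparts(v):
    Z=R.from_euler('z',v[2]).as_matrix(); L=R.from_euler('y',v[3]).as_matrix()
    lid=lambda P:P@L.T+[.085,0,.11]
    return [P@Z.T+[v[0],v[1],0] for P in [BOX,lid(LID),lid(CR[0])]]
def sil(p,parts,u=4):
    m=np.zeros((400*u,640*u),np.uint8)
    for P in parts:
        q=np.array([proj(p,X) for X in P]); h=cv2.convexHull(((q+.5)*u*16).astype(np.int32))
        cv2.fillConvexPoly(m,h,255,shift=4)
    return cv2.resize(m,(640,400),interpolation=cv2.INTER_AREA)/255.
def fit(views,parts,v0,step):
    def c(v): return sum(np.abs(sil(p,parts(v))-m).sum() for p,m in views)
    r=minimize(c,v0,method="Nelder-Mead",options=dict(initial_simplex=np.vstack([v0]+[np.array(v0)+np.eye(len(v0))[i]*step[i] for i in range(len(v0))]),xatol=2e-4,fatol=.05,maxiter=250))
    return r.x,r.fun,sum(m.sum() for _,m in views)
def mask(p,t,near):
    rs=robot.regions_of(p,t)
    if not rs: return None
    k=min(rs,key=lambda r:np.hypot((r["box"][0]+r["box"][2])/2-near[0],(r["box"][1]+r["box"][3])/2-near[1])); return k["pixels"].astype(float)
E
python3 - <<'E'
from h import *
np.set_printoptions(precision=4,suppress=True)
s,t=robot.capture("scene"),robot.capture("top")
print("tips",tri(s,(237.3,224.6),t,(417.9,212.7)),"hinge",tri(s,(467.2,196.8),t,(177.5,164.9)),"press",tri(s,(449.9,129.9),t,(164.4,210.8)),"cradle",tri(s,(459,156.9),t,(168.8,189.8)))
v=[(s,mask(s,"reel",(235,212))),(t,mask(t,"reel",(421,211)))]
o=atz(t,(417.9,212.7),0)
for y0 in(1.5,-1.6): print("reel",fit(v,reelparts,[o[0],o[1],y0],[.01,.01,.1]))
for one in v: print("  one",fit([one],reelparts,[o[0],o[1],1.5],[.01,.01,.1]))
v=[(p,((cv2.inRange(cv2.cvtColor(p["color"],cv2.COLOR_BGR2HSV),(20,150,60),(35,255,255))>0)).astype(float)) for p in(s,t)]
v2=[(s,mask(s,"tackle_box",(445,175))),(t,mask(t,"tackle_box",(178,202)))]
print([m.sum() for _,m in v],[m.sum() for _,m in v2])
for w in(v2,):
    for one in (w,w[:1],w[1:]): print("box",fit(one,boxparts,[.47,.19,.05,.85],[.02,.02,.1,.15]))
a=[atz(t,((r["box"][0]+r["box"][2])/2,(r["box"][1]+r["box"][3])/2),.128) for r in robot.spot_in(t,"lure0")];print("lures",np.array(a))
r=robot.spot_in(t,"rack")[0]["box"];print("rack",[atz(t,(x,y),z) for x,y in((r[0],r[1]),(r[2],r[3])) for z in(0,.12)])
r=robot.spot_in(t,"clipper")[0]["box"];print("clip",atz(t,((r[0]+r[2])/2,(r[1]+r[3])/2),.007))
print({k:v for k,v in robot.observe().items()})
E
```

```text
tips (array([ 0.558 , -0.2694, -0.001 ]), np.float64(0.004926171334908191)) hinge (array([0.6555, 0.2608, 0.1062]), np.float64(0.005102648965137252)) press (array([0.5462, 0.2379, 0.2168]), np.float64(0.0012160457804113337)) cradle (array([0.5919, 0.2502, 0.1735]), np.float64(0.004435178425202043))
reel (array([ 0.5572, -0.2727,  1.6203]), np.float64(112.82745098039214), np.float64(1693.0))
reel (array([ 0.5568, -0.2729, -1.5145]), np.float64(124.90588235294118), np.float64(1693.0))
  one (array([ 0.5564, -0.273 ,  1.6651]), np.float64(42.87450980392157), np.float64(979.0))
  one (array([ 0.5576, -0.2723,  1.6203]), np.float64(62.050980392156866), np.float64(714.0))
[np.float64(9937.0), np.float64(7362.0)] [np.float64(10284.0), np.float64(10312.0)]
box (array([0.5693, 0.2434, 0.124 , 0.6657]), np.float64(339.2196078431373), np.float64(20596.0))
box (array([0.5696, 0.2435, 0.1229, 0.6477]), np.float64(152.58039215686273), np.float64(10284.0))
box (array([0.5688, 0.2433, 0.119 , 0.6689]), np.float64(171.03921568627453), np.float64(10312.0))
lures [[ 0.5812 -0.0145  0.128 ]
 [ 0.6541 -0.015   0.128 ]
 [ 0.5173 -0.0094  0.128 ]]
rack [array([0.732 , 0.0288, 0.    ]), array([0.7002, 0.0166, 0.12  ]), array([ 0.4664, -0.048 ,  0.    ]), array([ 0.4673, -0.0507,  0.12  ])]
clip [0.7772 0.1004 0.007 ]
{'t': 1.65, 'joint_pos': array([-1.2462,  0.3262, -0.1926,  1.052 , -0.    ,  1.4366]), 'joint_vel': array([ 0.0012,  0.0006,  0.0017, -0.0008,  0.0016, -0.0005]), 'tau': array([ -0.0016, -44.3322,  26.2752,   0.0012,  -0.0003,  -0.    ]), 'ee_pos': array([ 0.2436, -0.4931,  0.2313]), 'tool_rot': array([[ 0.8966,  0.4429, -0.    ],
       [ 0.4429, -0.8966, -0.    ],
       [-0.    ,  0.    , -1.    ]]), 'ft_force': array([ 0.1802, -0.2744,  0.1369]), 'ft_torque': array([-0.023 ,  0.0364,  0.0439]), 'grasp_force': 0.0, 'finger_gap': 0.08574640430646066}
```

```bash
cat >> h.py <<'E'
def plan(targets,yaw=None,Rt=None,start=None):
    """targets: world TCP points; yaw: heading of tool y axis (rad), tool down. prints rows in move units"""
    o=robot.observe(); R0=np.array(o["tool_rot"]); p0=np.array(o["ee_pos"]) if start is None else np.array(start)
    if Rt is None:
        z=np.array([0,0,-1.])
        y=np.array([np.cos(yaw),np.sin(yaw),0]) if yaw is not None else R0[:,1]*[1,1,0]; y/=np.linalg.norm(y); Rt=np.c_[np.cross(y,z),y,z]
    rv=R.from_matrix(R0.T@Rt).as_rotvec()/(np.pi/2)
    for X in targets:
        d=R0.T@(np.array(X)-p0); print("to",np.round(X,4),":",*np.round(d/.5,3),*np.round(rv,3)," dist",round(np.linalg.norm(d),3))
E
python3 - <<'E'
from h import *
b=np.array([.5693,.2434]);yw=.124;ex=np.array([np.cos(yw),np.sin(yw)])
H=b+.085*ex
P=lambda d,z:[*(H-d*ex),z]
plan([[.40,-.10,.30],P(.118,.29)],yaw=yw-np.pi/2)
E
```

```text
to [ 0.4 -0.1  0.3] : 0.629 -0.566 -0.137 0.0 0.0 0.213  dist 0.429
to [0.5366 0.2393 0.29  ] : 1.174 -1.054 -0.117 0.0 0.0 0.213  dist 0.791
```

Emit:
{"api": "apply_moves", "payload": {
  "deltas": "0.63 -0.566 -0.137 0 0 0.213;0.63 -0.566 -0.137 0 0 0.213;0.63 -0.566 -0.137 0 0 0.213;0.63 -0.566 -0.137 0 0 0.213;0.63 -0.566 -0.137 0 0 0.213;0.63 -0.566 -0.137 0 0 0.213;0.63 -0.566 -0.137 0 0 0.213;0.63 -0.566 -0.137 0 0 0.213;0.63 -0.566 -0.137 0 0 0.213;0.63 -0.566 -0.137 0 0 0.213;0.63 -0.566 -0.137 0 0 0.213",
  "gripper": -1
}}

```text
t: 2.75
ee_pos: [0.4009, -0.0995, 0.2999]
tool_rot: [[0.992, 0.126, 0.0], [0.126, -0.992, -0.001], [0.0, 0.001, -1.0]]
ft_force: [0.1, -0.5, -0.2]
finger_gap: -0.0004
grasp_force: 0.0
```

Run:
```python
from h import *
b=np.array([.5693,.2434]);yw=.124;ex=np.array([np.cos(yw),np.sin(yw)])
H=b+.085*ex
P=lambda d,z:[*(H-d*ex),z]
plan([P(.118,.29),P(.118,.225),P(.13,.18),P(.145,.118),P(.145,.113)],yaw=yw-np.pi/2)
```

```text
to [0.5366 0.2393 0.29  ] : 0.355 -0.638 0.019 0.0 -0.0 0.001  dist 0.365
to [0.5366 0.2393 0.225 ] : 0.354 -0.638 0.149 0.0 -0.0 0.001  dist 0.373
to [0.5246 0.2378 0.18  ] : 0.33 -0.638 0.239 0.0 -0.0 0.001  dist 0.379
to [0.5098 0.236  0.118 ] : 0.3 -0.638 0.363 0.0 -0.0 0.001  dist 0.397
to [0.5098 0.236  0.113 ] : 0.3 -0.638 0.373 0.0 -0.0 0.001  dist 0.399
```

Emit:
{"api": "apply_moves", "payload": {
  "deltas": "0.355 -0.638 0.02 0 0 0;0.355 -0.638 0.02 0 0 0;0.355 -0.638 0.02 0 0 0;0.355 -0.638 0.02 0 0 0;0.355 -0.638 0.02 0 0 0;0.355 -0.638 0.02 0 0 0;0.355 -0.638 0.02 0 0 0;0.355 -0.638 0.02 0 0 0;0.355 -0.638 0.02 0 0 0;0.355 -0.638 0.08 0 0 0;0.355 -0.638 0.13 0 0 0;0.355 -0.638 0.15 0 0 0"
}}

```text
t: 3.95
ee_pos: [0.5447, 0.1929, 0.2225]
tool_rot: [[0.981, 0.193, -0.012], [0.194, -0.98, 0.034], [-0.005, -0.036, -0.999]]
ft_force: [0.9, -0.6, -0.1]
finger_gap: -0.0002
grasp_force: 0.0
```

Emit:
{"api": "apply_moves", "payload": {
  "deltas": "-0.005 0 0.02 0 0 0;-0.01 0 0.04 0 0 0;-0.017 0 0.065 0 0 0;-0.024 0 0.09 0 0 0;-0.031 0 0.115 0 0 0;-0.038 0 0.14 0 0 0;-0.045 0 0.165 0 0 0;-0.05 0 0.185 0 0 0;-0.053 0 0.2 0 0 0;-0.055 0 0.21 0 0 0"
}}

```text
t: 4.95
ee_pos: [0.5188, 0.1913, 0.1198]
tool_rot: [[0.98, 0.198, -0.008], [0.198, -0.98, 0.037], [-0.0, -0.037, -0.999]]
ft_force: [1.5, -0.4, 2.0]
finger_gap: 0.0002
grasp_force: 0.7
```

Run:
```python
from h import *
np.set_printoptions(precision=3,suppress=True)
print(robot.observe()["joint_pos"],robot.observe()["ft_force"])
p=robot.capture("scene");cv2.imwrite("pics/s2.png",cv2.resize(p["color"][100:260,280:540],(780,480)))
```

```text
[ 0.199  0.429 -0.348  0.795  0.037  3.141] [ 1.49  -0.391  1.991]
```

View pics/s2.png

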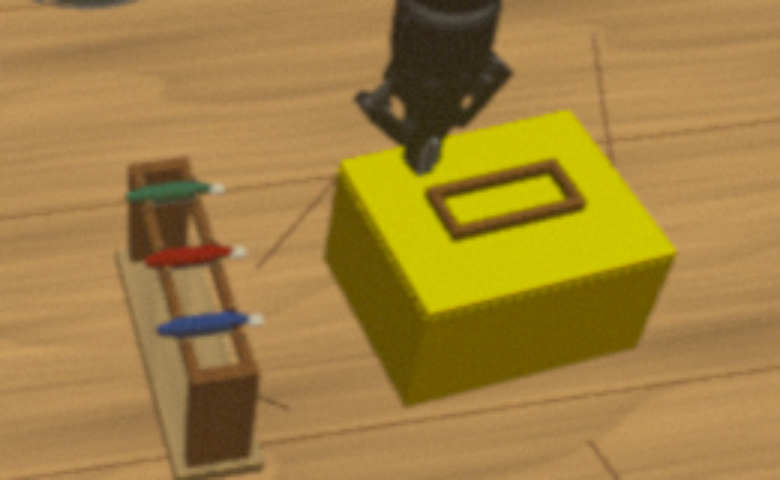

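Emit:
{"api": "apply_moves", "payload": {
  "deltas": "0 0 0.005 0 0 0;0 0 0.01 0 0 0;0 0 0.01 0 0 0;0 0 0.01 0 0 0"
}}

```text
t: 5.4
ee_pos: [0.5183, 0.1912, 0.1178]
tool_rot: [[0.98, 0.198, -0.008], [0.198, -0.98, 0.036], [-0.0, -0.037, -0.999]]
ft_force: [-8.2, -3.8, 22.6]
finger_gap: -0.0001
grasp_force: 11.4
```

Emit:
{"api": "apply_moves", "payload": {
  "deltas": "0 0 -0.1 0 0 0;0 0 -0.2 0 0 0;0 0 -0.3 0 0 0;0 0 -0.38 0 0 0;0 0 -0.38 0 0 0"
}}

```text
t: 5.9
ee_pos: [0.523, 0.185, 0.3113]
tool_rot: [[0.98, 0.198, 0.002], [0.198, -0.979, 0.039], [0.01, -0.037, -0.999]]
ft_force: [1.2, 0.3, -0.8]
finger_gap: 0.0
grasp_force: 0.0
```

Run:
```python
from h import *
np.set_printoptions(precision=4,suppress=True)
print("press/h6",robot.observe()["joint_pos"])
t=robot.capture("top")
print([atz(t,r["pixel"],0) for r in robot.tip_of(t,"reel")])
plan([[.557,-.273,.30],[.48,-.06,.30]],yaw=.05)
```

```text
press/h6 [ 0.1862  0.2862 -0.0443  1.2313  0.0375  3.1285]
[array([ 0.3616, -0.3579,  0.    ]), array([ 0.5546, -0.2712,  0.    ]), array([ 0.6446, -0.3603,  0.    ]), array([ 0.5063, -0.3965,  0.    ])]
to [ 0.557 -0.273  0.3  ] : -0.11 0.911 -0.023 -0.019 -0.017 -0.905  dist 0.459
to [ 0.48 -0.06  0.3 ] : -0.176 0.464 -0.006 -0.019 -0.017 -0.905  dist 0.248
```

Emit:
{"api": "apply_moves", "payload": {
  "deltas": "-0.11 0.911 -0.02 -0.019 -0.017 -0.905;-0.11 0.911 -0.02 -0.019 -0.017 -0.905;-0.11 0.911 -0.02 -0.019 -0.017 -0.905;-0.11 0.911 -0.02 -0.019 -0.017 -0.905;-0.11 0.911 -0.02 -0.019 -0.017 -0.905;-0.11 0.911 -0.02 -0.019 -0.017 -0.905;-0.11 0.911 -0.02 -0.019 -0.017 -0.905;-0.11 0.911 -0.02 -0.019 -0.017 -0.905;-0.11 0.911 -0.02 -0.019 -0.017 -0.905;-0.11 0.911 -0.02 -0.019 -0.017 -0.905;-0.11 0.911 -0.02 -0.019 -0.017 -0.905;-0.11 0.911 -0.02 -0.019 -0.017 -0.905",
  "gripper": 1
}}

```text
t: 7.2
ee_pos: [0.5554, -0.2729, 0.2954]
tool_rot: [[-0.048, 0.999, -0.005], [0.999, 0.048, 0.003], [0.003, -0.005, -1.0]]
ft_force: [-0.2, -0.2, 1.1]
finger_gap: 0.0854
grasp_force: 0.0
```

Run:
```python
from h import *
np.set_printoptions(precision=4,suppress=True)
o=robot.observe();print(o["ee_pos"],o["joint_pos"],o["finger_gap"])
s,t=robot.capture("scene"),robot.capture("top")
cv2.imwrite("pics/t3.png",t["color"])
for p,near in((s,(235,212)),(t,(421,211))):
    m=mask(p,"reel",near); print("reel",None if m is None else (m.sum(),fit([(p,m)],reelparts,[.5572,-.2727,1.62],[.01,.01,.1])))
v2=[(s,mask(s,"tackle_box",(445,190))),(t,mask(t,"tackle_box",(180,195)))]
for one in (v2,v2[:1],v2[1:]): print("box",fit(one,boxparts,[.5693,.2434,.124,0],[.01,.01,.05,.05]))
# cradle by brown colour inside the lid, at its top edge
for n,p in(("scene",s),("top",t)):
    hsv=cv2.cvtColor(p["color"],cv2.COLOR_BGR2HSV); yel=cv2.inRange(hsv,(22,170,60),(35,255,255))
    L=boxparts([.5693,.2434,.124,0])[1]; m=np.zeros((400,640),np.uint8)
    cen=L.mean(0); q=np.array([proj(p,cen+(X-cen)*.9) for X in L[L[:,2]>.115]]); cv2.fillConvexPoly(m,cv2.convexHull(q.astype(np.int32)),255)
    br=cv2.bitwise_and(m,cv2.bitwise_not(yel)); c=max(cv2.findContours(br,cv2.RETR_EXTERNAL,cv2.CHAIN_APPROX_NONE)[0],key=cv2.contourArea)
    W=np.array([atz(p,x,.129)[:2] for x in c[:,0,:]],np.float32); print(n,"cradle",cv2.minAreaRect(W),robot.tip_of(p,"cradle")[:1] and atz(p,robot.tip_of(p,"cradle")[0]["pixel"],.13))
```

```text
[ 0.5554 -0.2729  0.2954] [-0.5757  0.4341  0.1313  1.2742 -0.0004  0.9475] 0.08539908493776961
reel (np.float64(916.0), (array([ 0.5573, -0.2716,  1.58  ]), np.float64(82.47450980392156), np.float64(916.0)))
reel (np.float64(682.0), (array([ 0.5572, -0.2714,  1.5973]), np.float64(42.53725490196078), np.float64(682.0)))
box (array([ 0.5691,  0.2441,  0.1199, -0.0126]), np.float64(283.8980392156863), np.float64(17386.0))
box (array([ 0.5683,  0.2441,  0.1172, -0.0216]), np.float64(139.47450980392156), np.float64(8026.0))
box (array([0.5692, 0.2437, 0.1213, 0.0134]), np.float64(122.55686274509804), np.float64(9360.0))
scene cradle ((0.5735539793968201, 0.24289536476135254), (0.05406806617975235, 0.11364138126373291), 7.4162516593933105) [0.5774 0.2418 0.13  ]
top cradle ((0.568906843662262, 0.2434840202331543), (0.04950477182865143, 0.11137742549180984), 7.2619476318359375) [0.5632 0.2408 0.13  ]
```

View pics/t3.png

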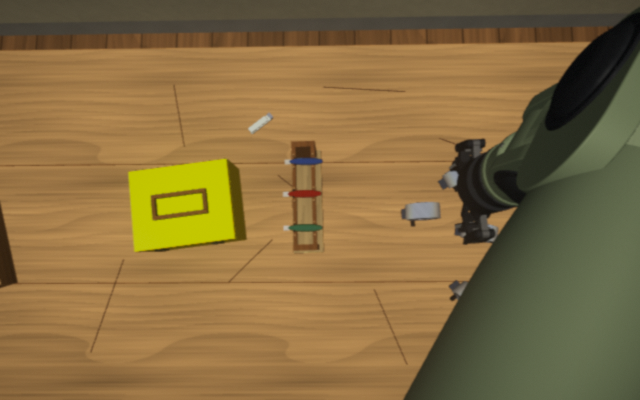

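The lid is shut: the whole yellow top lies flat, with the cradle at (180,204). The reel at (421,211) is clear to grasp from above.

Run:
```python
from h import *
plan([[.5572,-.272,.15],[.5572,-.272,.032]],yaw=.03)
```

```text
to [ 0.5572 -0.272   0.15  ] : 0.001 0.002 0.296 -0.001 -0.0 0.013  dist 0.148
to [ 0.5572 -0.272   0.032 ] : 0.001 0.002 0.532 -0.001 -0.0 0.013  dist 0.266
```

Emit:
{"api": "apply_moves", "payload": {
  "deltas": "0.001 0.002 0.1 0 0 0.013;0.001 0.002 0.2 0 0 0.013;0.001 0.002 0.28 0 0 0.013;0.001 0.002 0.32 0 0 0.013;0.001 0.002 0.36 0 0 0.013;0.001 0.002 0.36 0 0 0.013;0.001 0.002 0.36 0 0 0.013"
}}

```text
t: 8.4
ee_pos: [0.5571, -0.2722, 0.1181]
tool_rot: [[-0.03, 1.0, -0.002], [1.0, 0.03, 0.0], [0.001, -0.002, -1.0]]
ft_force: [-0.4, -0.3, 0.1]
finger_gap: 0.0854
grasp_force: 0.0
```

Run:
```python
from h import *
o=robot.observe();print(o["ee_pos"],o["ft_force"])
s=robot.capture("scene");cv2.imwrite("pics/s4.png",cv2.resize(s["color"][130:290,140:300],(600,600)))
plan([[.5572,-.272,.032]],yaw=.03)
```

```text
[ 0.55709147 -0.27223725  0.11809251] [-0.3981372  -0.25498249  0.1001312 ]
to [ 0.5572 -0.272   0.032 ] : 0.001 -0.001 0.174 -0.001 0.0 -0.0  dist 0.087
```

View pics/s4.png

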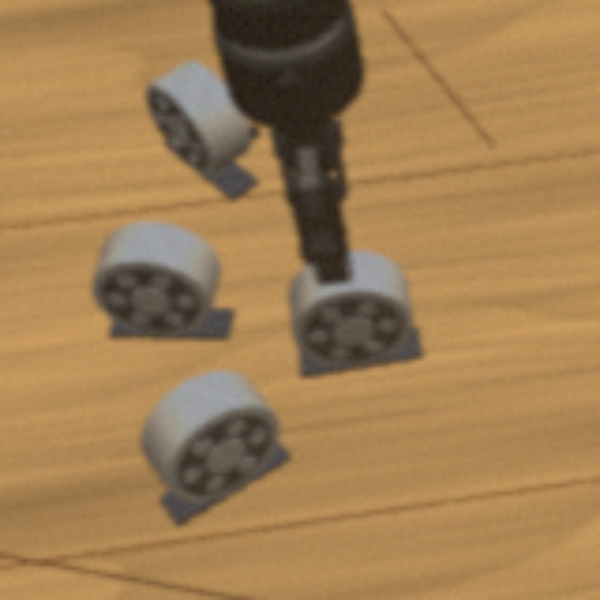

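The fingers straddle the chosen reel, centred on its drum at crop (350,290), and the neighbouring reels are clear. I'll go down and grip.

Emit:
{"api": "apply_moves", "payload": {
  "deltas": "0.001 0 0.04 0 0 0;0.001 0 0.08 0 0 0;0.001 0 0.12 0 0 0;0.001 0 0.15 0 0 0;0.001 0 0.172 0 0 0;0.001 0 0.172 0 0 0;0.001 0 0.172 0 0 0"
}}

```text
t: 9.15
ee_pos: [0.5575, -0.2722, 0.0328]
tool_rot: [[-0.03, 1.0, -0.001], [1.0, 0.03, -0.0], [-0.0, -0.001, -1.0]]
ft_force: [0.5, -0.2, 1.1]
finger_gap: 0.0855
grasp_force: 0.0
```

Emit:
{"api": "apply_moves", "payload": {
  "deltas": "0 0 0 0 0 0;0 0 0 0 0 0;0 0 0 0 0 0;0 0 0 0 0 0;0 0 0 0 0 0;0 0 0 0 0 0;0 0 0 0 0 0;0 0 0 0 0 0;0 0 0 0 0 0;0 0 0 0 0 0",
  "gripper": -1,
  "force": 50
}}

```text
t: 10.15
ee_pos: [0.5572, -0.272, 0.0324]
tool_rot: [[-0.03, 1.0, -0.001], [1.0, 0.03, -0.0], [-0.0, -0.001, -1.0]]
ft_force: [-1.1, -0.1, 5.6]
finger_gap: 0.0338
grasp_force: 50.5
```

Emit:
{"api": "apply_moves", "payload": {
  "deltas": "0 0 -0.03 0 0 0;0 0 -0.1 0 0 0;0 0 -0.18 0 0 0;0 0 -0.26 0 0 0;0 0 -0.34 0 0 0;0 0 -0.42 0 0 0;0 0 -0.48 0 0 0;0 0 -0.5 0 0 0;0 0 -0.5 0 0 0;0 0 -0.5 0 0 0"
}}

```text
t: 11.15
ee_pos: [0.5565, -0.2713, 0.2794]
tool_rot: [[-0.03, 1.0, -0.005], [1.0, 0.03, 0.002], [0.002, -0.005, -1.0]]
ft_force: [-0.0, 1.0, -2.7]
finger_gap: 0.0336
grasp_force: 50.4
```

Run:
```python
from h import *
o=robot.observe();print(o["ee_pos"],o["ft_force"],o["joint_pos"],o["grasp_force"])
plan([[.56,0,.285],[.5695,.2437,.285]],yaw=.122)
```

```text
[ 0.55651826 -0.27130267  0.27938133] [-0.03558358  1.0031459  -2.68991484] [-5.72333647e-01  4.38902168e-01  9.85940527e-02  1.23589966e+00
 -8.56544654e-04  9.68552329e-01] 50.3772497177124
to [0.56  0.    0.285] : 0.542 0.023 -0.01 -0.003 -0.002 -0.059  dist 0.271
to [0.5695 0.2437 0.285 ] : 1.029 0.057 -0.009 -0.003 -0.002 -0.059  dist 0.515
```

Reel held (about 2.7 N at the wrist). I'll carry it over high, at a moderate speed.

Emit:
{"api": "apply_moves", "payload": {
  "deltas": "0.05 0.002 -0.01 0 0 -0.01;0.12 0.005 -0.01 0 0 -0.02;0.19 0.01 -0.01 0 0 -0.03;0.26 0.013 -0.01 0 0 -0.04;0.33 0.016 -0.01 0 0 -0.05;0.4 0.019 -0.01 -0.003 -0.002 -0.059;0.47 0.022 -0.01 -0.003 -0.002 -0.059;0.54 0.025 -0.01 -0.003 -0.002 -0.059;0.61 0.03 -0.01 -0.003 -0.002 -0.059;0.68 0.035 -0.01 -0.003 -0.002 -0.059;0.74 0.04 -0.01 -0.003 -0.002 -0.059;0.78 0.042 -0.01 -0.003 -0.002 -0.059"
}}

```text
t: 12.35
ee_pos: [0.5652, 0.1207, 0.2839]
tool_rot: [[-0.124, 0.992, -0.002], [0.992, 0.124, -0.002], [-0.002, -0.002, -1.0]]
ft_force: [-0.0, -0.1, -2.3]
finger_gap: 0.0333
grasp_force: 50.3
```

Emit:
{"api": "apply_moves", "payload": {
  "deltas": "0.05 0.003 0 0 0 0;0.11 0.007 0 0 0 0;0.17 0.01 0 0 0 0;0.21 0.013 0 0 0 0;0.24 0.015 0 0 0 0;0.25 0.015 0 0 0 0;0.25 0.015 0 0 0 0;0.25 0.015 0 0 0 0"
}}

```text
t: 13.15
ee_pos: [0.5588, 0.2427, 0.2861]
tool_rot: [[-0.121, 0.993, 0.002], [0.993, 0.121, -0.003], [-0.004, 0.002, -1.0]]
ft_force: [-0.4, -0.3, -2.4]
finger_gap: 0.034
grasp_force: 50.3
```

Run:
```python
from h import *
np.set_printoptions(precision=4,suppress=True)
o=robot.observe();print(o["ee_pos"],o["tool_rot"],o["joint_pos"],o["grasp_force"])
s,t=robot.capture("scene"),robot.capture("top")
cv2.imwrite("pics/s5.png",cv2.resize(s["color"][50:260,350:560],(600,600)))
print([r["box"] for r in robot.spot_in(s,"reel")],[r["box"] for r in robot.spot_in(t,"reel")])
plan([[.5695,.2437,.185]],yaw=.122)
```

```text
[0.5588 0.2427 0.2861] [[-0.1215  0.9926  0.0021]
 [ 0.9926  0.1215 -0.0033]
 [-0.0035  0.0017 -1.    ]] [ 0.2905  0.4116  0.0736  1.2316 -0.0038  1.7395] 50.28665006160736
[[164.3, 188.1, 202.4, 221.0], [176.9, 147.3, 208.8, 183.0], [438.3, 83.6, 482.8, 127.4], [175.7, 228.1, 218.5, 270.3]] [[127.5, 184.7, 173.6, 211.4], [448.9, 278.4, 487.4, 316.8], [454.3, 222.5, 495.0, 246.8], [435.6, 160.3, 478.8, 191.3]]
to [0.5695 0.2437 0.185 ] : -0.0 0.02 0.203 0.002 0.002 -0.0  dist 0.102
```

View pics/s5.png

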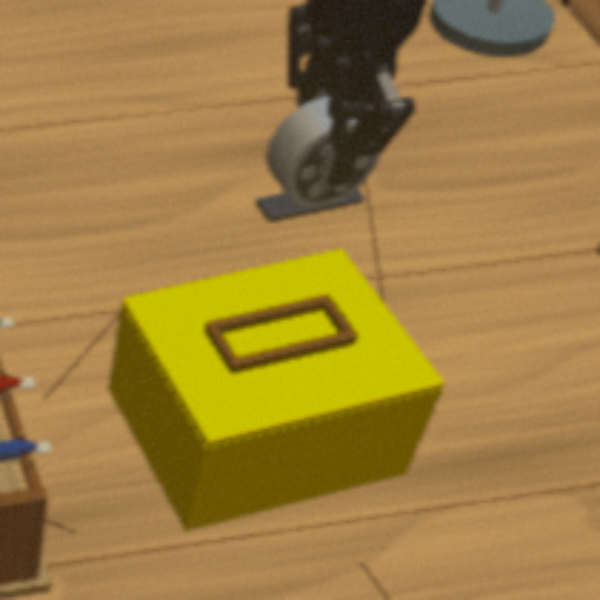

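The reel hangs upright, with its foot (crop 310,205) parallel to the cradle (crop 280,333). I'll go down partway and check the alignment.

Emit:
{"api": "apply_moves", "payload": {
  "deltas": "0 0.01 0.04 0.002 0.002 0;0 0.02 0.08 0.002 0.002 0;0 0.02 0.12 0.002 0.002 0;0 0.02 0.15 0.002 0.002 0;0 0.02 0.165 0.002 0.002 0;0 0.02 0.165 0.002 0.002 0;0 0.02 0.165 0.002 0.002 0"
}}

```text
t: 14.05
ee_pos: [0.5694, 0.2445, 0.2049]
tool_rot: [[-0.122, 0.993, 0.0], [0.993, 0.122, 0.001], [0.0, 0.0, -1.0]]
ft_force: [0.9, -0.6, -1.7]
finger_gap: 0.0338
grasp_force: 50.4
```

Run:
```python
from h import *
np.set_printoptions(precision=4,suppress=True)
o=robot.observe();e=o["ee_pos"];print(e,o["tool_rot"],o["grasp_force"])
s,t=robot.capture("scene"),robot.capture("top")
def ov(p,v,x0,y0,w,h,k):
    im=cv2.resize(p["color"][y0:y0+h,x0:x0+w],None,fx=k,fy=k,interpolation=3)
    for P,c in zip(reelparts(v),((255,0,0),(0,0,255),(0,255,0))):
        q=np.array([proj(p,X) for X in P]);q=((q-[x0,y0]+.5)*k).astype(np.int32);cv2.polylines(im,[cv2.convexHull(q)],True,c,1)
    C=boxparts([.5693,.2438,.122,0])[2]; q=np.array([proj(p,X) for X in C[C[:,2]>.125]]);q=((q-[x0,y0]+.5)*k).astype(np.int32);cv2.polylines(im,[cv2.convexHull(q)],True,(255,0,255),1)
    return im
v=[e[0],e[1],.122+np.pi/2,e[2]-.0324]
a=ov(s,v,410,100,100,100,4);b=ov(t,v,120,150,100,100,4)
cv2.imwrite("pics/o6.png",np.hstack([a,b]))
# fit by visible foot edges: dark grey foot in the scene, yellow around it
for p,near in((s,proj(s,[e[0],e[1],.22])),(t,proj(t,[e[0],e[1],.22]))):
    m=mask(p,"reel",near)
    print(m.sum(),fit([(p,m)],reelparts,v[:3],[.005,.005,.05]) if 0 else np.array(np.where(m>0)).mean(1))
    f=lambda u:reelparts([*u,v[3]]); print(fit([(p,m)],f,v[:3],[.006,.006,.05]))
```

```text
[0.5694 0.2445 0.2049] [[-0.122   0.9925  0.0004]
 [ 0.9925  0.122   0.0005]
 [ 0.0005  0.0004 -1.    ]] 50.401334166526794
756.0 [140.1931 450.7196]
(array([0.57  , 0.2432, 1.7444]), np.float64(447.3490196078431), np.float64(756.0))
641.0 [196.4774 171.3245]
(array([0.5716, 0.2174, 1.1806]), np.float64(424.956862745098), np.float64(641.0))
```

View pics/o6.png

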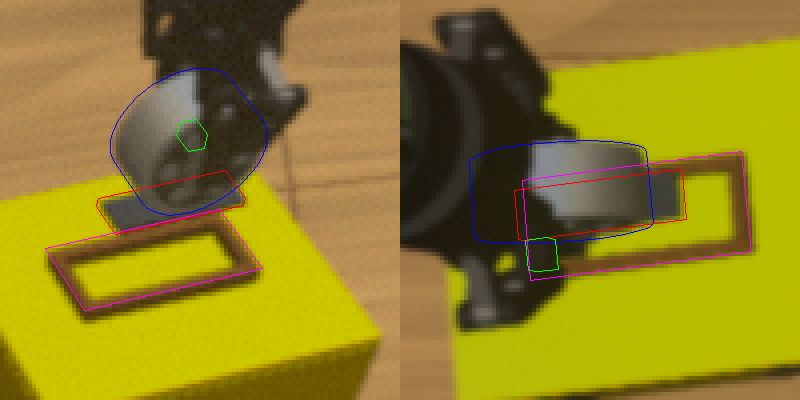

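The overlay agrees with the picture. The cradle outline (magenta) and the foot outline (red) both show the same bias of about 1 px, so the foot is centred relative to the cradle. I'll go down to about 1 cm above the mouth.

Emit:
{"api": "apply_moves", "payload": {
  "deltas": "-0.001 0 0.02 0 0 0;-0.001 0 0.035 0 0 0;-0.001 0 0.048 0 0 0;-0.001 0 0.056 0 0 0;-0.001 0 0.06 0 0 0;-0.001 0 0.06 0 0 0;-0.001 0 0.06 0 0 0;-0.001 0 0.06 0 0 0"
}}

```text
t: 15.05
ee_pos: [0.5693, 0.2442, 0.1744]
tool_rot: [[-0.122, 0.992, 0.0], [0.992, 0.122, 0.0], [0.0, 0.0, -1.0]]
ft_force: [0.4, 0.2, -2.3]
finger_gap: 0.0333
grasp_force: 50.4
```

Run:
```python
from h import *
np.set_printoptions(precision=4,suppress=True)
o=robot.observe();e=o["ee_pos"];print(e,o["ft_force"],o["grasp_force"],o["joint_vel"])
s,t=robot.capture("scene"),robot.capture("top")
v=[e[0],e[1],.122+np.pi/2,e[2]-.0324]; out=[]
for p,x0,y0 in((s,410,110),(t,140,150)):
    k=4;im=cv2.resize(p["color"][y0:y0+100,x0:x0+100],None,fx=k,fy=k,interpolation=3)
    C=boxparts([.5693,.2438,.122,0])[2]
    for P,c in((reelparts(v)[1],(0,0,255)),(C[C[:,2]>.125],(255,0,255))):
        q=np.array([proj(p,X) for X in P]);q=((q-[x0,y0]+.5)*k).astype(np.int32);cv2.polylines(im,[cv2.convexHull(q)],True,c,1)
    out.append(im)
cv2.imwrite("pics/o7.png",np.hstack(out))
```

```text
[0.5693 0.2442 0.1744] [ 0.4275  0.1862 -2.2793] 50.40210843086243 [-0.0004 -0.0002 -0.      0.0026 -0.0001  0.0012]
```

View pics/o7.png

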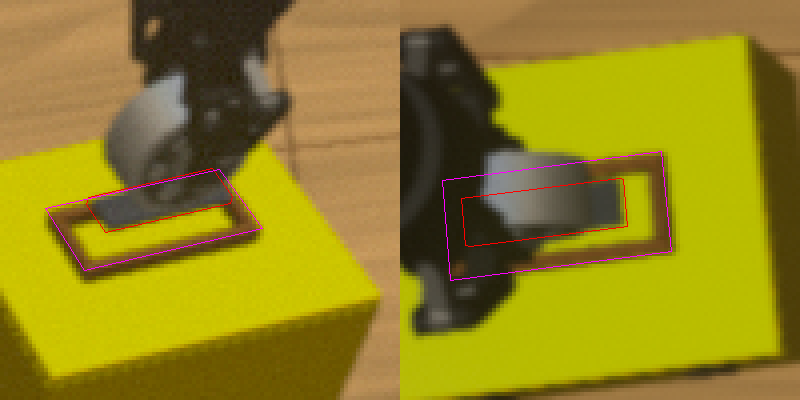

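The foot and cradle outlines carry the same small offset in both views, so the reel is centred and about 12 mm above the mouth, and the arm is still. I'm handing it in.

```bash
python3 -c "
from cell import robot
print(robot.close_job())"
```

```text
the job is handed in; nothing more can be done
None
```

The lid is shut and the reel is held upright and still about 12 mm above the cradle, centred and in line with it as measured in both cameras; the job is handed in, but no verdict was returned.

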